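# Nudge a microscope dish-holder plate onto its locating pins

### The job

The dish-holder plate has been laid crooked on the microscope's light base, too far back, so its rear half is riding on top of the two locating pins. Without gripping it or picking it up, gently nudge it along with the fingers until both of its rear holes drop over the two pins and it lies flat on the base, then take the hand away. Do not disturb the vials, bottle, dish, forceps, slide box or pen around it.

Things in the scene. Friction and masses are not known exactly. Their poses are not given: they have to be found in the camera images.
- light_base: White light base of a stereo microscope, fixed: a block 270 mm deep (its x) by 260 mm wide (its y), its flat top 62 mm above the table. Origin on the table under its centre; its -x side is the front, with the control knob; z up. A flush steel strip 20 mm wide runs across the top (along y, 238 mm long) at x = +55 mm and carries the two locating pins. The space above is free.
- home (a point): Point on the base's top where the plate's origin lies when it is seated: x = +5 mm, y = 0, z = 62 mm in the base's frame, the plate's axes then parallel to the base's and the pin tips standing 2 mm proud of its top. The bright round window in the top, 84 mm across, is centred 20 mm in front of this point.
- pin_left (a point): Foot of the left locating pin, on the base's top at x = +55 mm, y = +55 mm in the base's frame. Steel pin 8 mm in diameter, standing 7 mm out of the top: 3 mm straight, then a 4 mm cone to a blunt tip 3 mm across. At the start it is hidden under the plate.
- pin_right (a point): Foot of the right locating pin, the same, at x = +55 mm, y = -55 mm in the base's frame.
- plate: Loose dish-holder plate of bare aluminium, 0.2 to 0.45 kg, 140 mm (its x) by 180 mm (its y) by 5 mm thick. Origin at the centre of its underside; x towards its rear edge, z up. It has a dish opening in the middle, two pin holes near the rear edge, and at x = -52 mm, y = +-62 mm two dark clip screws, 13 mm across and 10 mm above its top, each with a flat spring clip.
- opening (a point): Centre of the plate's round dish opening, 52 mm across, at its underside (plate frame x = -20 mm, y = 0). At the start the plate lies 18 to 32 mm too far to the rear (+x of the base), up to 20 mm to either side and turned by up to 10 degrees, its front edge on the base, its rear half up on the pin tips. It slides at a few newtons and drops by its weight where holes meet pins.
- hole_left (a point): Centre of the round hole at the plate's underside (plate frame x = +50 mm, y = +55 mm); belongs over pin_left.
- hole_right (a point): Centre of the slot at the plate's underside (plate frame x = +50 mm, y = -55 mm); belongs over pin_right.
- vial_a: Bystander: loose sample vial 29 mm across, 58 mm tall, blue cap, upright on the table beside the base. Origin under its centre.
- vial_b: Bystander: a second vial, the same.
- dropper: Bystander: loose amber dropper bottle 34 mm across, 88 mm tall, upright on the table beside the base. Origin under its centre.
- dish: Bystander: loose lidded specimen dish 63 mm across, 16 mm tall, on the table to the right of the base. Origin under its centre.
- forceps: Bystander: loose steel forceps 150 mm long, 8 mm high, lying across the front strip of the base's top, about 112 mm in front of the block's centre. Origin at the underside near mid-length, x to the points.
- slide_box: Bystander: loose dark slide box 87 x 102 x 35 mm on the table to the left of the base. Origin under its centre.
- marker: Bystander: loose marker pen 135 mm long, 13 mm thick, lying on the table to the right of the base. Origin at the underside near mid-length.
Not all that is in view belongs to the job. What is meant by the plate is not blue, and is the smaller of those in its own colour.

How it is judged:
By the outcome, as a careful person would: the job done as asked, in the order asked, and still so for the second after the job is handed in, with the robot touching nothing.
It also fails if it takes over 53 s, if anything falls off the work surface, if the arm or the gripper's body presses on something with over 40 N, if the wrist force passes 120 N, or if a joint passes its speed limit or range.

### The arm

A 6-joint arm with a two-finger parallel gripper is mounted at the origin on the work surface. World frame = base frame: x ahead of the robot, y to its left, z up, the work surface at z = 0. Lengths are in m, angles in degrees, forces in N, time in s.
With the tool pointing down it reaches from about 0.375 to 0.75 m from the base axis. Payload 9 kg.
Tool frame: the origin (TCP) lies where the fingers leave the gripper's body, on its centre line; the fingertips stand 73 mm ahead of it and the grasp point (between the pads) lies 54 mm ahead of it (robot.tip_reach is the distance from the TCP to the fingertips, in m); z points along the fingers, y is the direction in which the jaws open and shut (so a half turn about z gives the same grasp; the last joint's range is limited). The gripper opens to 85 mm and grips with 20 to 120 N. Pads are 22 mm wide; open, the fingers measure 114 mm over their backs; the gripper's body (76 mm by 85 mm) begins 54 mm behind the grasp point. The pads swing forward as they close: fully open they stand 13 mm farther back than shut.
Start: joints at [57.37, 5.964, 5.575, 89.605, 0, 77.527], TCP at [0.207, 0.563, 0.304] pointing down, gripper open.
Joint ranges: [-171.21, 171.21], [-48.23, 106.86], [-62.78, 66.21], [-105.2, 120.99], [-86.42, 89.51], [-180, 180]. Speed limits (degrees/s): [127.2, 127.2, 147.25, 180, 180, 180].

### API

Orientations are given as [roll, pitch, yaw] about the fixed x, y, z axes, in that order (R = Rz(yaw) Ry(pitch) Rx(roll)).
In Python, from plant import robot gives the robot as it stands. Calls block until the motion is done:
- robot.move_pose(position, orientation): joint-space move of the TCP to a pose.
- robot.line_to(position, vel=0.15, rotation=None, guard=None): straight line of the TCP; rotation=None keeps the orientation; vel is the mean speed in m/s. With guard (N) it stops when the force on the tool has changed by that much, and returns True; else False.
- robot.goto_joints(angles): joint-space move.
- robot.set_gripper(opening): finger opening in m; the grip force is fixed at half the most; returns when the fingers have stopped.
- robot.pause(seconds).
- robot.ik(position, orientation): joint angles nearest the present ones, or None.
- robot.observe(): the state.
- robot.grab_frame(name): name is "scene" or "top" or "wrist"; returns the picture (384x512x3 uint8, blue, green, red); there is no depth.
- robot.get_calibration(name): a dict with "vertical_fov" (degrees; the focal length in pixels is half the picture's height over the tangent of half this angle, whatever the lens; pixels are square), "cx", "cy" (the principal point, pixels), "rvec" (rotation vector, rad) and "tvec" (3), from world to camera coordinates, as OpenCV has them. Camera axes: x right, y down, z forward; pixel columns grow to the right and rows downward; lengths in m; the calibration is good to about 2 mm. A picture is of the moment at which its call begins: read the wrist's pose just before it. get_calibration takes no time and is no camera call; for the wrist camera it gives the pose at the moment of the call.
A pose or a line that the arm cannot do raises robot.IKError and nothing moves.
- robot.job_done(): hands the job in, once; it reports no verdict.
The state is a dict: "time": time; "q": joint angles; "qvel": joint speeds; "joint_torque": joint torques, N m; "tool_pos": TCP position; "tcp_rot": TCP orientation; "ft_force": force on the tool from outside, world axes, zero at the start; "torque": the same for the moment, N m; "gripper_width": finger opening in m.
Only numpy, scipy, OpenCV 4.12 (cv2) and the standard library are available. Lean on these libraries where they do the work, as an engineer would, in place of code of your own. Each camera call takes 0.05 s, during which the arm holds its last target. There are 200 camera calls.

## Working session

There is one attempt and no reset: what is moved stays moved. The work goes in short steps, each a Python script; the robot and the scene stay as the last script left them, time stands still between calls to the robot, and variables do not carry over. Pictures are saved under pics/ and viewed, about 8 in all and at most 12, crops included, and the job is handed in when it is done.

```bash
ls; mkdir -p pics
python3 - <<'E'
from plant import robot
import cv2,numpy as np
for n in("scene","top"):
    im=robot.grab_frame(n); cv2.imwrite(f"pics/{n}0.png",im)
    c=robot.get_calibration(n); print(n,c)
print(robot.observe())
E
```

```text
pics
scene {'vertical_fov': 45.831245080645544, 'cx': 255.1009947603903, 'cy': 187.05404904153733, 'rvec': array([ 0.83243098,  2.67892928, -0.88345568]), 'tvec': array([ 0.3708027 , -0.1971582 ,  1.49027815])}
top {'vertical_fov': 51.794117680652626, 'cx': 250.1401013594898, 'cy': 188.8943365322615, 'rvec': array([ 2.10485707, -2.12573154,  0.17808291]), 'tvec': array([0.07797751, 0.46845176, 0.99490961])}
{'time': 0.1, 'q': array([ 5.73712895e+01,  5.99492645e+00,  5.53309201e+00,  8.96054910e+01,
       -1.14094327e-03,  7.75285169e+01]), 'qvel': array([ 0.07769835, -0.0961623 ,  0.18147398, -0.02164647,  0.02378349,
        0.04953081]), 'joint_torque': array([ 6.66716791e-03, -5.58208430e+01,  5.04717815e+01,  1.30536311e-02,
       -3.14901527e-04,  3.04218713e-05]), 'tool_pos': array([0.20661969, 0.56307655, 0.30321796]), 'tcp_rot': array([-1.79934017e+02, -1.34251538e-02,  1.59842766e+02]), 'ft_force': array([ 0.43920231, -0.49213634, -0.04240866]), 'torque': array([-0.03297838,  0.03053917, -0.00399628]), 'gripper_width': 0.08524442326549748}
```

View pics/top0.png

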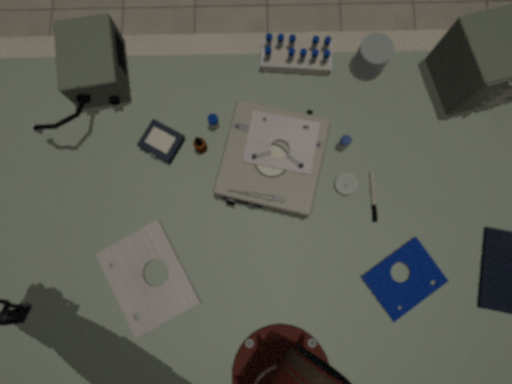

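View pics/scene0.png

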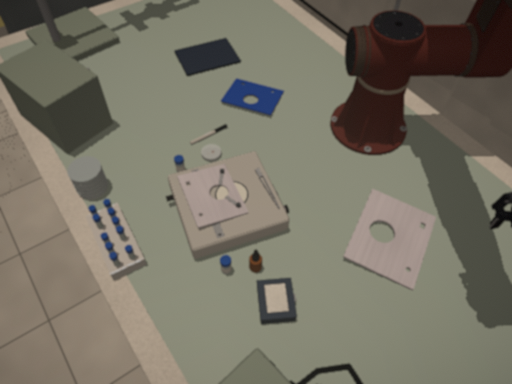

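The top view shows three candidate plates: a large aluminium one at (148,277), a blue one at (404,278), and a small aluminium one lying on the base at (282,143). The small aluminium one fits, since it is not blue and is the smaller of its colour. I'll confirm it in an enlarged crop and find the base's corners.

```bash
cat > h.py <<'E'
import cv2,numpy as np
from plant import robot
def cam(n,c=None):
    c=c or robot.get_calibration(n); f=192/np.tan(np.radians(c["vertical_fov"])/2)
    K=np.array([[f,0,c["cx"]],[0,f,c["cy"]],[0,0,1]]); R=cv2.Rodrigues(np.array(c["rvec"]))[0]
    return K,R,np.array(c["tvec"]).ravel()
def ray(px,C,z):
    K,R,t=C; px=np.atleast_2d(px).astype(float)
    d=(R.T@np.linalg.inv(K)@np.c_[px,np.ones(len(px))].T).T; o=-R.T@t
    zz=np.broadcast_to(z,(len(px),))
    return o+d*((zz-o[2])/d[:,2])[:,None]
def proj(P,C):
    K,R,t=C; q=(K@(R@np.atleast_2d(P).T+t[:,None])).T
    return q[:,:2]/q[:,2:]
E
python3 - <<'E'
from h import *
im=cv2.imread("pics/top0.png"); C=cam("top")
cr=im[85:230,190:370]; cv2.imwrite("pics/crop1.png",cv2.resize(cr,None,fx=4.1,fy=4.1,interpolation=cv2.INTER_CUBIC))
print(ray([[240,100],[329,122],[308,214],[217,196]],C,0.062).round(3)); print("cam",-C[1].T@C[2])
c=robot.get_calibration("wrist"); W=cam("wrist"); print(c["vertical_fov"],-W[1].T@W[2],W[1],robot.observe()["tool_pos"])
E
```

```text
[[ 0.71   0.098  0.062]
 [ 0.644 -0.138  0.062]
 [ 0.399 -0.074  0.062]
 [ 0.448  0.159  0.062]]
cam [0.27651045 0.05518847 1.0657715 ]
61.505093759830636 [0.13128455 0.590302   0.37314794] [[ 0.34508756  0.93856855 -0.00191136]
 [ 0.89257793 -0.32754696  0.30986713]
 [ 0.29020548 -0.10863732 -0.95077795]] [0.20661969 0.56307655 0.30321796]
```

View pics/crop1.png

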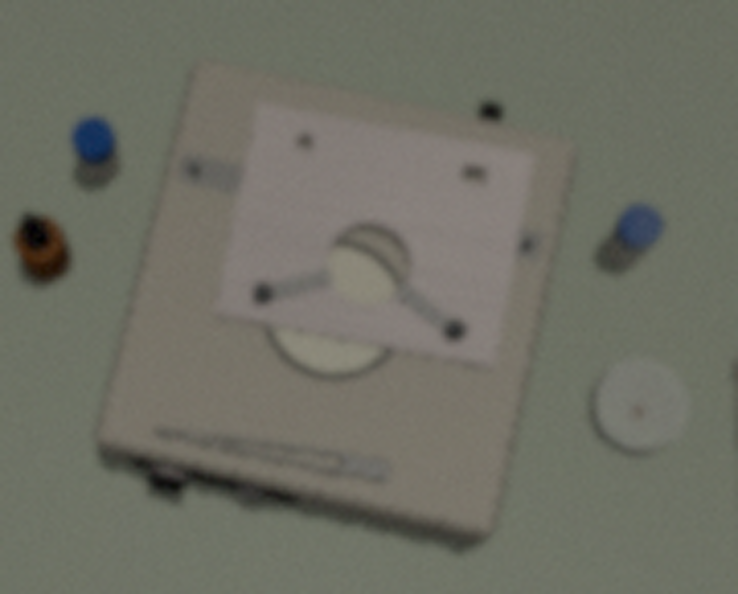

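The crop confirms it: the small aluminium plate lies on the base, with clip screws at (263,293) and (455,330), its hole at (305,140) and its slot at (473,173). The base's yaw is about -15°. I'll take a close look with the wrist camera for accuracy.

Run:
```python
from h import *
print(robot.tip_reach)
robot.move_pose([0.555,0.012,0.34],[180,0,165]); robot.pause(0.3)
c=robot.get_calibration("wrist"); im=robot.grab_frame("wrist")
import pickle; pickle.dump(c,open("w1.pkl","wb")); cv2.imwrite("pics/w1.png",im)
cv2.imwrite("pics/w1v.png",cv2.resize(im,None,fx=1.55,fy=1.55,interpolation=cv2.INTER_CUBIC))
print(robot.observe()["tool_pos"],robot.observe()["time"],robot.observe()["ft_force"])
```

```text
0.0726
[0.55498707 0.01222771 0.33997603] 2.775 [ 0.35563405 -0.25788436 -0.66487976]
```

View pics/w1v.png

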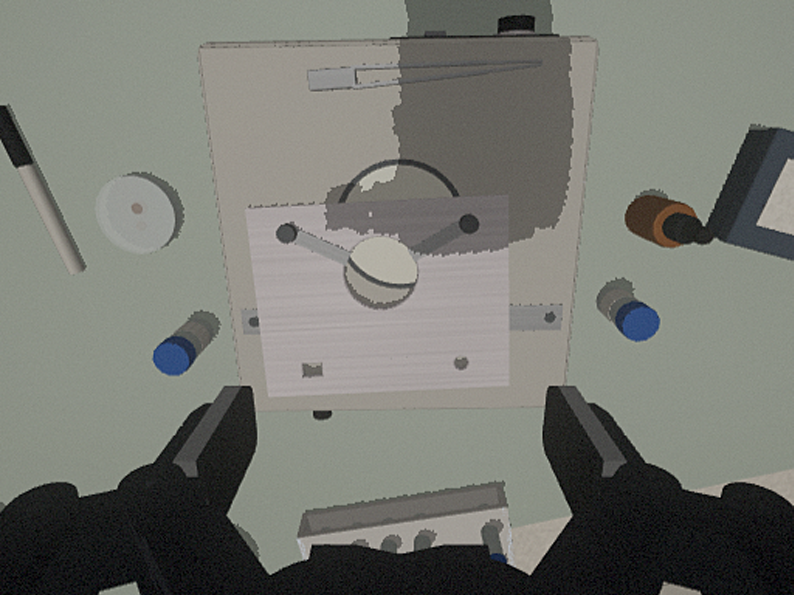

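The wrist view shows the base with its front at the top. Base corners are (201,43), (596,40), (240,410) and (566,408), and the strip screws are (253,322) and (549,317). Plate corners are (247,207), (508,196), (267,397) and (508,386). The slot is at (312,370) and the round hole at (461,363), with clip screws at (287,233) and (469,223).

```bash
cat >> h.py <<'E'
import pickle
def fit2(L,Wd):  # rigid 2D fit L->Wd : yaw deg, t, residual
    L=np.array(L,float);Wd=np.array(Wd)[:,:2];a=L-L.mean(0);b=Wd-Wd.mean(0)
    th=np.arctan2((a[:,0]*b[:,1]-a[:,1]*b[:,0]).sum(),(a*b).sum())
    R=np.array([[np.cos(th),-np.sin(th)],[np.sin(th),np.cos(th)]])
    t=Wd.mean(0)-R@L.mean(0); return np.degrees(th),t,(Wd-(L@R.T+t))
def rot(d):
    d=np.radians(d); return np.array([[np.cos(d),-np.sin(d)],[np.sin(d),np.cos(d)]])
def basepose(px,C):  # corners FR FL RR RL, strip screws R L
    W=ray(px,C,0.062)
    return fit2([[-.135,-.13],[-.135,.13],[.135,-.13],[.135,.13],[.055,-.11],[.055,.11]],W)
def platepose(px,C,by,bt,tilted=True): # FR FL RR RL slot hole ; plate pose in base frame
    L=np.array([[-.07,-.09],[-.07,.09],[.07,-.09],[.07,.09],[.05,-.055],[.05,.055]])
    s=0.07
    for _ in range(4):
        z=0.067+(s*(L[:,0]+.07) if tilted else 0*L[:,0])
        W=(ray(px,C,z)[:,:2]-bt)@rot(by)
        y,t,r=fit2(L*[np.cos(np.arctan(s)),1] if tilted else L,W)
        s=.007/(.055-(t[0]-.07))
    return y,t,r
E
python3 - <<'E'
from h import *
C=cam("wrist",pickle.load(open("w1.pkl","rb"))); np.set_printoptions(precision=4,suppress=True)
S=1.55
B=basepose(np.array([[201,43],[596,40],[240,410],[566,408],[253,322],[549,317]])/S,C); print(B)
P=platepose(np.array([[247,207],[508,196],[267,397],[508,386],[312,370],[461,363]])/S,C,B[0],B[1]); print(P)
T=cam("top"); print(basepose(ray and np.array([[190+100/4.1,85+440/4.1]]*1) if 0 else np.array([[490,530],[103,440],[573,145],[197,65],[530,244],[193,170]])/4.1+[190,85],T))
E
```

```text
(np.float64(-14.356992126223556), array([0.5546, 0.0128]), array([[ 0.0039,  0.0049],
       [ 0.0021, -0.0066],
       [-0.0036,  0.0023],
       [-0.0031,  0.0004],
       [ 0.001 , -0.001 ],
       [-0.0004, -0.0001]]))
(np.float64(2.022162237967658), array([ 0.037 , -0.0133]), array([[-0.0004,  0.0011],
       [ 0.0005, -0.0008],
       [ 0.0004, -0.0004],
       [-0.0005, -0.0003],
       [ 0.0003,  0.0002],
       [-0.0003,  0.0002]]))
(np.float64(-13.76521095203511), array([0.5541, 0.0121]), array([[ 0.0064,  0.0045],
       [ 0.0041, -0.0069],
       [-0.0054,  0.0061],
       [-0.0081, -0.0025],
       [ 0.0012, -0.0019],
       [ 0.0019,  0.0007]]))
```

Run:
```python
from h import *
C=cam("wrist",pickle.load(open("w1.pkl","rb"))); np.set_printoptions(precision=4,suppress=True)
S=1.55
px=np.array([[242,322],[562,317],[253,322],[549,317]])/S
W=ray(px,C,.062)
B=fit2([[.055,-.119],[.055,.119],[.055,-.110],[.055,.110]],W);print(B, np.linalg.norm(W[0]-W[1]))
P=platepose(np.array([[247,207],[508,196],[267,397],[508,386],[312,370],[461,363]])/S,C,B[0],B[1]); print(P)
a=ray(np.array([[340,203],[348,186],[364,171],[399,160],[430,168],[448,181],[459,196]])/S,C,.062)[:,:2]
b=(a-B[1])@rot(B[0]); A=np.c_[2*b,np.ones(len(b))]; s=np.linalg.lstsq(A,(b**2).sum(1),rcond=None)[0]; print("window c",s[:2],np.sqrt(s[2]+s[:2]@s[:2]))
c=(ray(np.array([[201,43],[596,40],[240,410],[566,408]])/S,C,.062)[:,:2]-B[1])@rot(B[0]);print(c)
im=cv2.imread("pics/w1.png"); cv2.imwrite("pics/w1c.png",cv2.resize(im[185:270,130:380],None,fx=3.2,fy=3.2,interpolation=cv2.INTER_CUBIC))
```

```text
(np.float64(-13.98788132847524), array([0.555 , 0.0122]), array([[-0.    ,  0.0001],
       [ 0.0002,  0.0006],
       [-0.0001, -0.0006],
       [-0.0001, -0.0001]])) 0.23845300971233863
(np.float64(1.6525363905822172), array([ 0.0364, -0.0132]), array([[-0.0004,  0.0011],
       [ 0.0005, -0.0008],
       [ 0.0004, -0.0004],
       [-0.0005, -0.0002],
       [ 0.0003,  0.0002],
       [-0.0003,  0.0002]]))
window c [-0.0147  0.0006] 0.045360209175883355
[[-0.1337 -0.123 ]
 [-0.131   0.1254]
 [ 0.1296 -0.1291]
 [ 0.1323  0.1292]]
```

View pics/w1c.png

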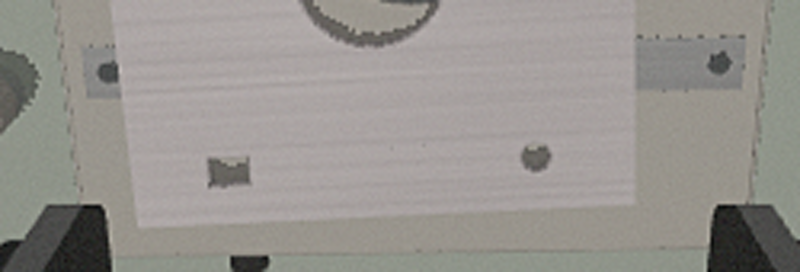

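Base yaw is -14.0° at (0.555, 0.0122), and the window centre check agrees to within 1 mm. The plate sits at base-frame (36.4, -13.2) mm with yaw +1.65°. First I'll push it sideways with both open fingertips flush on its right edge. That also squares it up.

```bash
cat >> h.py <<'E'
BY,BT=-13.99,np.array([0.555,0.0122])
def bw(x,y,z): return list(BT+rot(BY)@np.array([x,y])/1000)+[z]   # base mm -> world
def look(name):
    robot.move_pose([0.555,0.012,0.34],[180,0,166]); robot.pause(0.25)
    c=robot.get_calibration("wrist"); im=robot.grab_frame("wrist"); o=robot.observe()
    pickle.dump(c,open(name+".pkl","wb")); cv2.imwrite(f"pics/{name}.png",im)
    cv2.imwrite(f"pics/{name}v.png",cv2.resize(im,None,fx=1.55,fy=1.55,interpolation=cv2.INTER_CUBIC)); print("t",o["time"])
E
python3 - <<'E'
from h import *
robot.move_pose(bw(36,-128,.165),[180,0,-104])
robot.line_to(bw(36,-128,.145),vel=.05)
robot.pause(.2); print(robot.observe()["ft_force"])
g=robot.line_to(bw(36,-128,.115),vel=.02,guard=3)
o=robot.observe();print(g,o["tool_pos"],o["ft_force"],o["time"]); z=o["tool_pos"][2]
if g:
    robot.line_to(bw(36,-128,z+.0025),vel=.03)
    g=robot.line_to(bw(36,-101,z+.0025),vel=.025,guard=20); o=robot.observe(); print(g,o["tool_pos"],o["ft_force"],o["time"])
    robot.line_to(bw(36,-112,z+.0025),vel=.06); robot.line_to(bw(36,-112,.19),vel=.12)
    open("z.txt","w").write(str(z))
look("w2")
E
```

```text
[-0.15044285 -0.0522506  -0.30443648]
True [ 0.5589779  -0.12067388  0.12147272] [-1.17833113e+00 -5.59038683e-03  5.84814629e+00] 6.2
False [ 0.56559948 -0.09446771  0.1240363 ] [-0.52182273 -0.0173276  -0.76913776] 7.6917
t 10.5833
```

View pics/w2v.png

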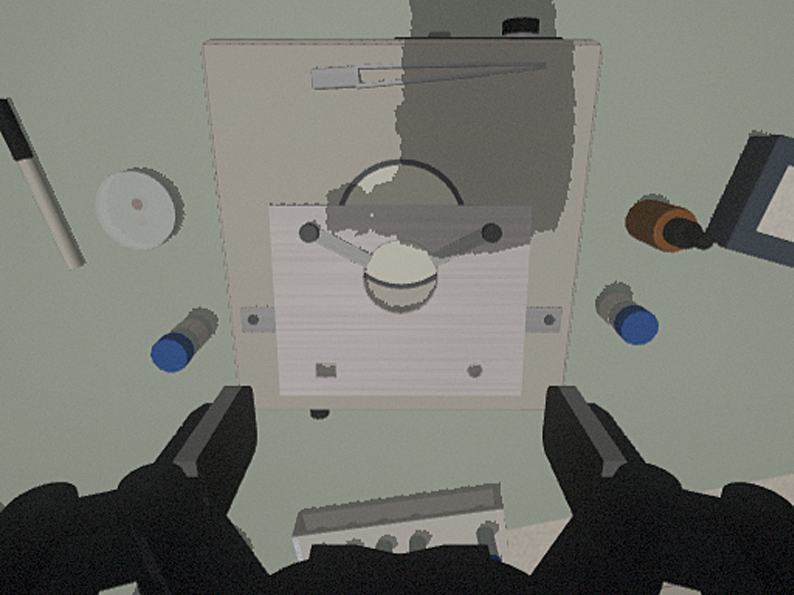

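The plate is now square to the base, with corners (270,205), (530,206), (280,395) and (521,395). The slot is at (326,370) and the hole at (475,370). Strip ends are (241,320) and (562,320). Bystanders haven't moved.

Run:
```python
from h import *
C=cam("wrist",pickle.load(open("w2.pkl","rb"))); np.set_printoptions(precision=4,suppress=True)
S=1.55
W=ray(np.array([[241,320],[562,320],[253,320],[549,320]])/S,C,.062)
B=fit2([[.055,-.119],[.055,.119],[.055,-.110],[.055,.110]],W);print(B)
for b in ((B[0],B[1]),(BY,BT)):
  P=platepose(np.array([[270,205],[530,206],[280,395],[521,395.5],[326,370],[475,370]])/S,C,*b); print(P)
```

```text
(np.float64(-14.011266765946402), array([0.5553, 0.0127]), array([[-0.0001, -0.0003],
       [ 0.0002,  0.0007],
       [-0.0001, -0.0004],
       [ 0.    ,  0.    ]]))
(np.float64(-0.031130456132775815), array([ 0.039 , -0.0007]), array([[-0.0002,  0.001 ],
       [ 0.0004, -0.0016],
       [-0.0001,  0.0002],
       [ 0.0002,  0.0002],
       [-0.0001,  0.0002],
       [-0.0002,  0.0001]]))
(np.float64(-0.05240603732655594), array([ 0.0392, -0.0002]), array([[-0.0002,  0.001 ],
       [ 0.0004, -0.0016],
       [-0.0001,  0.0002],
       [ 0.0002,  0.0002],
       [-0.0001,  0.0002],
       [-0.0002,  0.0001]]))
```

Sideways error is under 1 mm and yaw is about 0°. Next I'll push from behind with both open fingers on the rear edge.

Run:
```python
from h import *
z=float(open("z.txt").read())+.0022; R=[180,0,166.0]
robot.move_pose(bw(127,0,.17),R); robot.line_to(bw(127,0,z+.004),vel=.08); robot.line_to(bw(127,0,z),vel=.03,guard=5)
robot.pause(.1); print(robot.observe()["ft_force"])
for x in (110,97,92,89,87.5,86.3):
    g=robot.line_to(bw(x,0,z),vel=.025,guard=14); o=robot.observe(); print(x,g,o["tool_pos"],o["ft_force"].round(2),o["time"])
    if g: break
x=(rot(-BY)@(o["tool_pos"][:2]-BT))[0]*1000; print("stop x",x)
robot.line_to(bw(x+12,0,z),vel=.05); robot.line_to(bw(x+12,0,.19),vel=.12)
look("w3")
```

```text
[-0.4387307   0.66578644 -0.58595368]
110 False [ 0.66166935 -0.01440632  0.12374838] [-0.02  0.16  0.5 ] 13.3333
97 False [ 0.64900068 -0.01119201  0.12376112] [ 0.57 -1.3   0.25] 14.0
92 False [ 0.64404679 -0.00996239  0.123662  ] [-0.81 -0.57  0.13] 14.35
89 False [ 0.64115415 -0.00923061  0.12366932] [ 0.47  0.13 -0.12] 14.6167
87.5 False [ 0.63980651 -0.00891997  0.12365326] [-0.05  0.08 -0.16] 14.8667
86.3 False [ 0.63878274 -0.0086987   0.12375353] [0.94 0.31 0.27] 15.1167
stop x 86.34988615211381
t 17.2583
```

View pics/w3v.png

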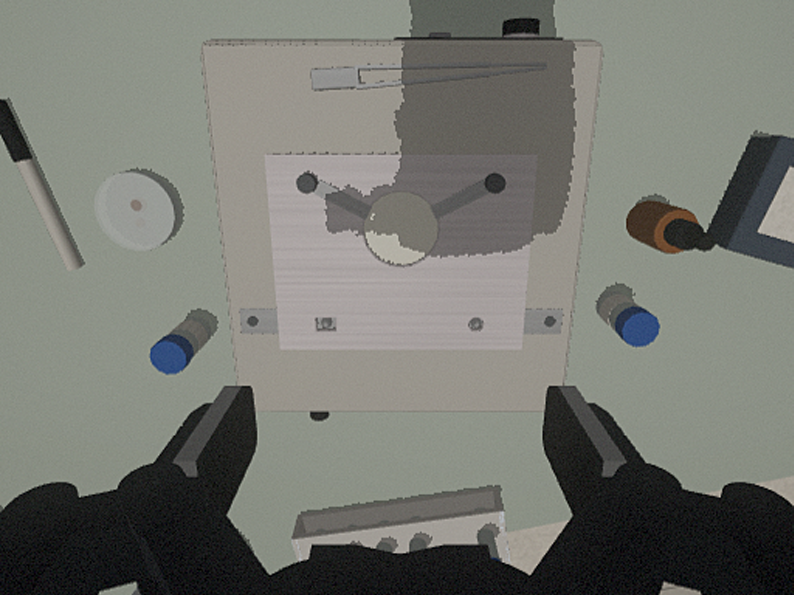

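Pins now show inside both the slot (326,324) and the hole (476,324). I'll check that the plate lies flat with an enlarged crop and the numbers.

Run:
```python
from h import *
np.set_printoptions(precision=4,suppress=True); C=cam("wrist",pickle.load(open("w3.pkl","rb")))
px=np.array([[265,154],[537,155],[279.5,349.5],[523,349],[326,324],[476,324]])/1.55
for til in (False,True): print(platepose(px,C,BY,BT,til))
print(proj([bw(55,-55,.069),bw(55,55,.069),bw(75,-90,.067),bw(75,90,.067),bw(75,-90,.077),bw(75,90,.077)],C)*1.55)
im=cv2.imread("pics/w3.png"); cv2.imwrite("pics/w3c.png",cv2.resize(im[195:235,150:375],None,fx=3.5,fy=7 and 3.5,interpolation=cv2.INTER_CUBIC))
a=cv2.resize(im[195:232,195:230],None,fx=11,fy=11,interpolation=cv2.INTER_CUBIC);b=cv2.resize(im[195:232,290:325],None,fx=11,fy=11,interpolation=cv2.INTER_CUBIC)
cv2.imwrite("pics/w3c.png",np.hstack([a,b]))
```

```text
(np.float64(-0.0251086361949121), array([0.0053, 0.0004]), array([[-0.0003,  0.0003],
       [ 0.0004, -0.0005],
       [ 0.0002, -0.0005],
       [-0.0001,  0.0008],
       [-0.0001,  0.    ],
       [-0.0001, -0.0001]]))
(np.float64(-0.03019321522833523), array([0.0032, 0.0004]), array([[ 0.0017,  0.0003],
       [ 0.0024, -0.0005],
       [-0.0012,  0.0016],
       [-0.0016, -0.0013],
       [-0.0007,  0.0012],
       [-0.0007, -0.0012]]))
[[325.0687 324.8307]
 [476.0961 324.7486]
 [279.7011 348.8756]
 [521.4938 348.7575]
 [276.5598 354.6072]
 [524.6939 354.4893]]
```

View pics/w3c.png

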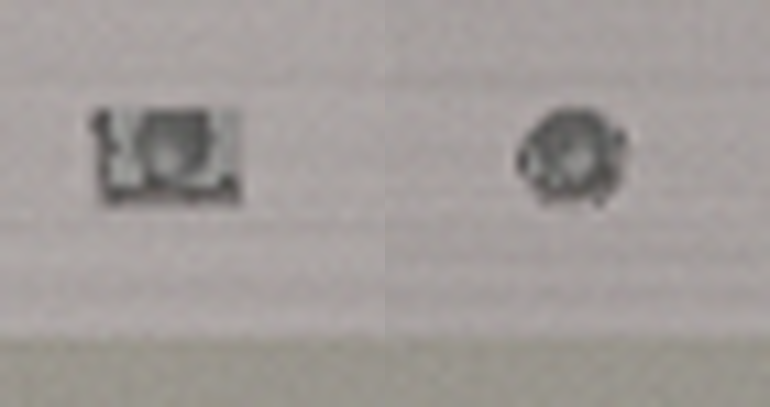

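Run:
```python
from h import *
for p in (35,25):
    P=bw(45,-165,.215)
    if robot.ik(P,[180,p,-104]) is not None: break
print(p); robot.move_pose(P,[180,p,-104]); robot.pause(.25)
pickle.dump(robot.get_calibration("wrist"),open("w4.pkl","wb")); im=robot.grab_frame("wrist"); cv2.imwrite("pics/w4.png",im)
C=cam("wrist",pickle.load(open("w4.pkl","rb")))
q=proj([bw(75,-90,.067),bw(75,-90,.062),bw(-65,-90,.067),bw(-65,-90,.062),bw(55,-55,.069)],C); print(q.round(1),robot.observe()["time"])
cv2.imwrite("pics/w4v.png",cv2.resize(im,None,fx=1.55,fy=1.55,interpolation=cv2.INTER_CUBIC))
```

```text
35
[[216.4 162.6]
 [216.9 157.6]
 [404.5 162.7]
 [402.7 157.7]
 [244.7 192.6]] 19.425
```

View pics/w4v.png

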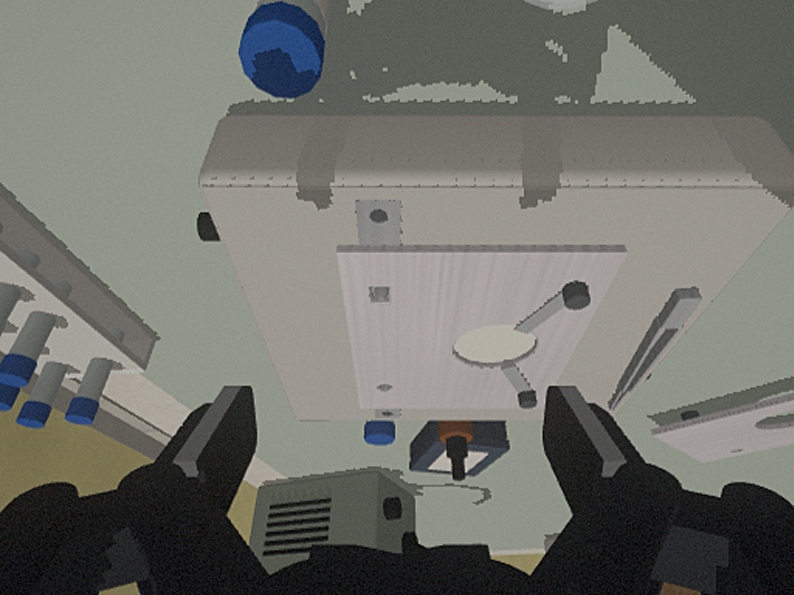

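The oblique view shows the plate's right edge as a band of even thickness, flat on the base from rear (337,248) to front (626,248). There is no gap, and it matches the position predicted for a seated plate (335–627, 244–252). The hand is clear, so I'm handing in.

Run:
```python
from plant import robot
robot.job_done(); print(robot.observe()["time"])
```

```text
the job is handed in; nothing more can be done
the job is handed in; nothing more can be done
```

The plate is seated: both rear holes are over their pins, it lies flat on the base, and I've handed the job in. The last clock reading before hand-in was 19.4 s.

- **What I did:** I chose the small aluminium plate on the base over the blue plate and the larger aluminium one. I pushed it about 13 mm sideways with both open fingertips against its right edge, which also squared it up. Then I pushed it about 34 mm forward from its rear edge until it dropped onto the pins. I never gripped or lifted it.
- **Position:** The last measurement put the plate at (5.3, 0.4) mm with yaw about 0°, against a target of (5, 0) mm and 0°. The flat-plate fit left residuals under 1 mm, while a tilted-plate fit left up to 2.4 mm.
- **Pins and flatness:** The pins are visible inside both the slot and the hole, and an oblique view of the right edge showed no gap underneath.
- **Surroundings:** The vials, bottle, dish, forceps, slide box and pen looked unmoved in the wrist pictures. I judged that by eye rather than measuring it. The hand was well clear at the end.
- **One disagreement:** The base's corners disagreed with the nominal block size by up to 7 mm, probably from rounded edges or lens effects. I took the base's position from the steel strip instead. The round window's centre then agreed to under 1 mm, though its fitted radius came out about 3 mm large.

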